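Latch, tug-test and turn over the cell carrier

ROBOT

A 6-joint arm with a two-finger parallel gripper is mounted at the origin on a cart in front of the work surface, level with it; the furniture and walls round the work are solid. World frame = base frame: x ahead of the robot, y to its left, z up, the work surface at z = 0. Lengths are in m, angles in rad, forces in N, time in s.
With the tool pointing down it reaches from about 0.35 to 0.775 m from the base axis. Payload 7.3 kg.
Tool frame: the origin (TCP) lies at the very end of the fingers, on their centre line; the grasp point (between the pads) lies 19 mm behind it (pinch_z is the z of the grasp point in the tool frame, in m); z points along the fingers, y is the line along which they close (so a half turn about z gives the same grasp; the last joint's range is limited). The gripper opens to 92 mm and grips with 3 to 60 N. Pads are 19 mm wide; open, the fingers measure 130 mm over their backs; the gripper's body (75 mm by 190 mm) begins 47 mm behind the grasp point.
Start: joints at [-1.315, 0.342, 1.524, -0, 1.275, -0.146], TCP at [0.205, -0.483, 0.227] pointing down, gripper open.
Joint ranges: [-2.53, 2.53], [-0.77, 2.02], [0.04, 2.7], [-1, 4.14], [0.28, 2.66], [-3.11, 3.11]. Speed limits (rad/s): [2.57, 2.57, 3.14, 3.14, 3.14, 3.14].

INTERFACE

Orientations are given as a unit quaternion [x, y, z, w].
In Python, from cell import get_obs, camera, camera_info, job_done, pinch_z gives the robot as it stands.
- The arm moves only by the tool jog_arm, never from a script. Its argument "deltas" is a list of rows, each a list of 3 entries, a list of its own where there are three numbers: the turn, a rotation vector about the tool's x, y, z in degrees, then the shift along the tool's x, y, z in mm, then the gripper command: -1 is shut, 1 is fully open, values between are in proportion. In form: [[[rx, ry, rz], [tx, ty, tz], fingers], ...]. A call has 1 to 20 rows; each row shifts and turns the commanded pose from where the row before left it, along the tool's axes as they then stand; what a row does not reach is not made up. A row lasts 1/12 s, in which the tool goes at most 41.7 mm and 7.16 degrees, less where a joint would pass 70% of its speed; a pose out of reach is approached as far as the arm can. A call is refused whole if a number of a shift passes 41.7 or a number of a turn 7.16, either way. A call with a gripper value outside its range is refused whole. The fingers move at their own pace and stop on an object; "grip_force" is the grip in N (left out, the last holds). Time passes only in rows, so rows that do not move let the fingers close. It gives the time, the measured TCP pose, the force, the opening and the grip force at its end, in the units of the state.
- get_obs(): the state, without advancing time (a new reading comes with each control period).
- camera(name): name is "scene" or "top" or "wrist"; returns the picture (420x560x3 uint8, red, green, blue); there is no depth.
- camera_info(name): a dict with "fx", "fy", "cx", "cy" (pixels), "k1" (the pictures are not rectified: a ray, as slopes to the right and down, at radius r is drawn at 1 + k1 r^2 times it, then the intrinsics apply), "view" (4x4, takes a point from world to camera coordinates). Camera axes: x right, y down, z forward; pixel columns grow to the right and rows downward; lengths in m; the calibration is good to about 2 mm. A picture is of the moment at which its call begins: read the wrist's pose just before it. camera_info takes no time and is no camera call; for the wrist camera it gives the pose at the moment of the call.
- job_done(): hands the job in; it is judged then, once.
The state is a dict: "t": time; "qpos": joint angles; "qvel": joint speeds; "joint_efforts": joint torques, N m; "position": TCP position; "eef_rot": TCP orientation; "contact_force": force on the tool from outside, world axes, zero at the start; "wrist_torque": the same for the moment, N m; "finger_gap": finger opening in m; "grip_force": force on a finger pad.
Only numpy, scipy, OpenCV 4.12 (cv2) and the standard library are available. Lean on these libraries where they do the work, as an engineer would, in place of code of your own. Each camera call takes 0.05 s, during which the arm holds its last target. There are 200 camera calls.

TASK

The battery cell carrier stands partly out of its turn-over frame: push it all the way in until the orange latch snaps in behind its tooth, then pull back firmly on its upright blue handle plate to prove that the latch holds it. Only after that tug swing the frame over by its crank peg, half a turn to the far stop, so that the cells end upside down with the carrier still latched, then let go. Leave the tape, the multimeter and the adapter beside it where they are.

Things in the scene. Friction and masses are not known exactly. Their poses are not given: they have to be found in the camera images.
- stand: Fixed turn-over stand: grey base plate 150 x 154 x 10 mm, two aluminium posts 135 mm high (left inner face 56 mm, right 70 mm off the middle) carrying an axle along its y at z = 120 mm. Origin: on the bench below the axle's middle. x points from the open mouth (robot's side) to the closed end, y along the axle to the crank (left), z up. All stand sizes in this frame.
- cradle (a joint): Turn of the aluminium cradle on the axle: 0 upright (start), 3.14 upside down; stops at both ends. It grows as the mouth end goes down and the far end up (about the stand's -y). Stiff: takes about 0.45 N m to turn and stays where it is left. The crank is fixed to the cradle. Keep clear of the tall equipment cases right (world y < -0.02, x > 0.5) and left behind (y > 0.26, x > 0.58) of the stand.
- crank_peg (a point): Grip point on the crank's round black peg (14 mm diameter, parallel to the axle at 70 mm radius, free from y = 72 to 116 mm, then a 20 mm end cap); this point is at y = 97 mm. At joint 0 it lies at stand x = +70, z = 120 mm; it goes over the top (z = 190) to x = -70, z = 120 mm at 3.14. It may turn in the fingers.
- cradle_seat (a point): Point on the cradle where the carrier's origin lies when fully home: 30 mm below the axle while upright. Axes as the stand's at joint cradle 0, turning with the cradle. The cradle has two C-channels for the tray's edges, open towards -x, and an end wall that stops the tray at home.
- carrier: Loose blue tray, 0.5 to 0.8 kg, 124 (x) x 84 (y) x 6 mm, with a block of twelve pink cells strapped on (up to z = 72 mm, x = -45 to +57 mm). Origin: centre of the tray's underside; axes as the cradle's. Starts in the channels 35 to 46 mm short of home. A tooth on its right edge passes the latch 3 mm before home: 3 mm of play when latched.
- handle (a point): Middle of the top edge of the carrier's upright blue handle plate: 8 mm thick in x, 50 mm wide in y, top 66 mm above the tray's underside, centre at carrier x = -82 mm, y = 0. A 33 mm gap, clear down to the tray, separates it from the cells: room for a finger. It can be pushed, hooked or pinched from above: 2 to 8 N to push in; a tug of 10 to 20 N loads the latch.
- latch (a joint): Orange spring latch on the cradle's right side, hinged on an upright pin: 0 = sprung in, about 0.13 while the tooth pushes it aside, back to 0 (a snap) when the tooth is past. It is also 0 at the start, with the tooth not yet in.
- latch_nose: Wedge nose of the orange latch, 10 mm high. Origin on the latch's pin, 72 mm towards the mouth and 54 mm right of the cradle's middle; the nose's holding face, which stops the tooth, is 39 mm from the pin along the cradle's x.
- insul_tape: Roll of yellow tape lying flat, 62 mm across, 17 mm high; bystander. Origin: centre of its underside.
- multimeter: Red and black hand multimeter lying flat, 145 x 70 x 44 mm; bystander. Origin: centre of its underside.
- adapter_brick: Black mains adapter, 52 x 148 x 32 mm, lying flat; bystander. Origin: centre of its underside.

How it is judged:
On the way, in this order (a step that is already met when the one before it is completed fails the run):
1. the carrier is pushed home and the latch has snapped in behind its tooth, frame still upright (value of joint latch below 0.06 rad and x of carrier in the frame of cradle_seat between -0.006 and 0.004 m and value of joint cradle below 0.2 rad), for 0.2 s.
2. the carrier is tugged: the fingers pull it back with more than 4 N, so that at least 2 N reach the closed latch, frame still upright (all of step 1 and contact force between the fingers and carrier above 4 N and contact force between latch_nose and carrier above 2 N), for 0.15 s.
3. the frame is turned over to the far stop (value of joint cradle above 3 rad), for 0.2 s.
At the end, for the whole second after the job is handed in: The frame stands within 8 degrees of the far stop with the cells upside down (within 11 degrees), the carrier is still in its channels within 6 mm of home with the latch closed (under 0.06 rad), everything at rest (value of joint cradle above 3 rad and angle between carrier's own z axis and vertical above 2.95 rad and value of joint latch below 0.06 rad and x of carrier in the frame of cradle_seat between -0.006 and 0.004 m and z of carrier in the frame of cradle_seat between -0.004 and 0.006 m and linear speed of carrier below 0.02 m/s and velocity of joint cradle below 0.05 rad/s); the robot touches nothing.
It fails at once if the frame is turned more than 0.4 rad while the carrier is not latched in (value of joint cradle above 0.4 rad and not (x of carrier in the frame of cradle_seat above -0.008 m)).
It fails at once if the tape, the multimeter or the adapter is moved more than 30 mm (distance of any of insul_tape, multimeter, adapter_brick from where it was at the start of the episode above 0.03 m).
It also fails if it takes over 54 s, if anything falls off the work surface, if the arm or the gripper's body presses on something with over 40 N, if the wrist force passes 120 N, or if a joint passes its speed limit or range.

## Working session

There is one attempt and no reset: what is moved stays moved. The work goes in short steps, Python scripts to look and compute and a tool call to move; the robot and the scene stay as the last step left them, time stands still between calls to the robot, and variables do not carry over. Pictures are saved under pics/ and viewed, at most 10 in all, crops included, and the job is handed in when it is done.

Besides the shell and the picture viewer there is one more tool, called after "Emit:" as name([rows], argument=value, ...), one row to a line, values as JSON. jog_arm: Moves the arm, as the interface text tells. Its arguments: {"type":"object","properties":{"deltas":{"type":"array"},"grip_force":{"type":"number"}},"required":["deltas"]}

```bash
mkdir -p pics; ls; python3 - <<'E'
from cell import *
import cv2
for n in("scene","top"):
    cv2.imwrite(f"pics/{n}0.png",camera(n)[:,:,::-1]); i=camera_info(n); print(n,i)
o=get_obs(); print(o, pinch_z)
E
```

```text
pics
scene {'fx': 487.6575027812515, 'fy': 487.6575027812515, 'cx': 284.69335595963486, 'cy': 220.18331370795042, 'k1': -0.033507929680142115, 'view': array([[-0.83260617, -0.55349275,  0.02031626,  0.45100684],
       [-0.36839506,  0.52603198, -0.76653469,  0.2773698 ],
       [ 0.41358439, -0.64570592, -0.64188146,  1.14516454],
       [ 0.        ,  0.        ,  0.        ,  1.        ]])}
top {'fx': 464.0406786268131, 'fy': 464.0406786268131, 'cx': 288.2150619819815, 'cy': 205.43772988859467, 'k1': -0.01405199671248661, 'view': array([[-0.01722728, -0.99984945,  0.00207257,  0.03806284],
       [-0.98574027,  0.01663708, -0.16744947,  0.54023258],
       [ 0.16738978, -0.00492771, -0.98587848,  1.14375232],
       [ 0.        ,  0.        ,  0.        ,  1.        ]])}
{'t': 0.1, 'qpos': array([-1.31499809e+00,  3.42641128e-01,  1.52488205e+00, -1.03233513e-05,
        1.27537788e+00, -1.46033217e-01]), 'qvel': array([ 0.00172791, -0.00223491, -0.00092297,  0.00062187, -0.0020234 ,
        0.00016597]), 'joint_efforts': array([ 1.34532656e-03, -4.32002413e+01, -2.44695532e+01,  7.18681561e-02,
        5.26840962e-02, -4.20580682e-05]), 'position': array([ 0.20524484, -0.48285012,  0.2261344 ]), 'eef_rot': array([ 9.79883729e-01,  1.99568156e-01, -4.08159567e-05, -6.52947500e-04]), 'contact_force': array([ 0.14107683,  0.05333318, -0.6470053 ]), 'wrist_torque': array([-0.03395018, -0.02301197,  0.01147043]), 'grip_force': 0.0, 'finger_gap': 0.09204701419215668} -0.0188
```

View pics/scene0.png

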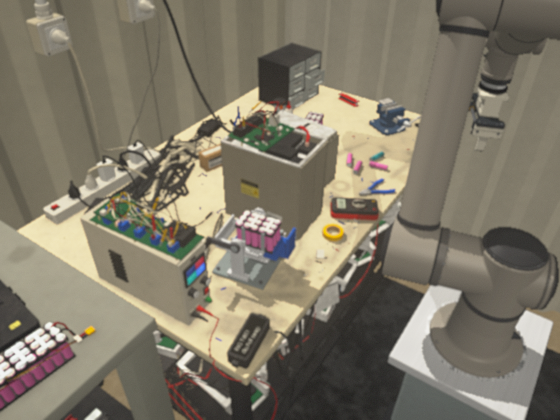

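View pics/top0.png

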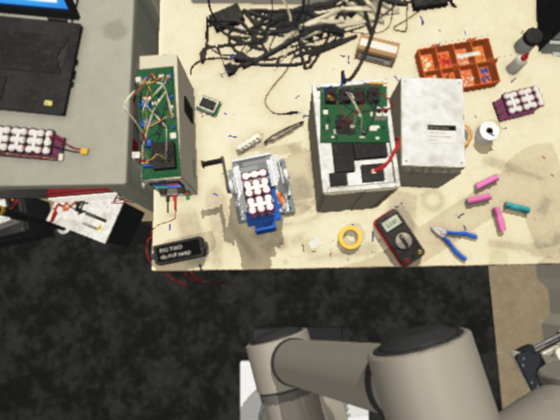

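The top view shows the stand near (262,190), with its handle at (262,225) and crank at (212,162). The tape is at (350,237) and the adapter at (180,250). Next I'll take enlarged crops.

```bash
python3 - <<'E'
import cv2
a=cv2.imread("pics/top0.png")[140:245,190:310]; cv2.imwrite("pics/topc.png",cv2.resize(a,None,fx=6,fy=5.7,interpolation=2))
a=cv2.imread("pics/scene0.png")[200:290,195:305]; cv2.imwrite("pics/scenec.png",cv2.resize(a,None,fx=7,fy=6.6,interpolation=2))
E
```

```text
(no output)
```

View pics/topc.png

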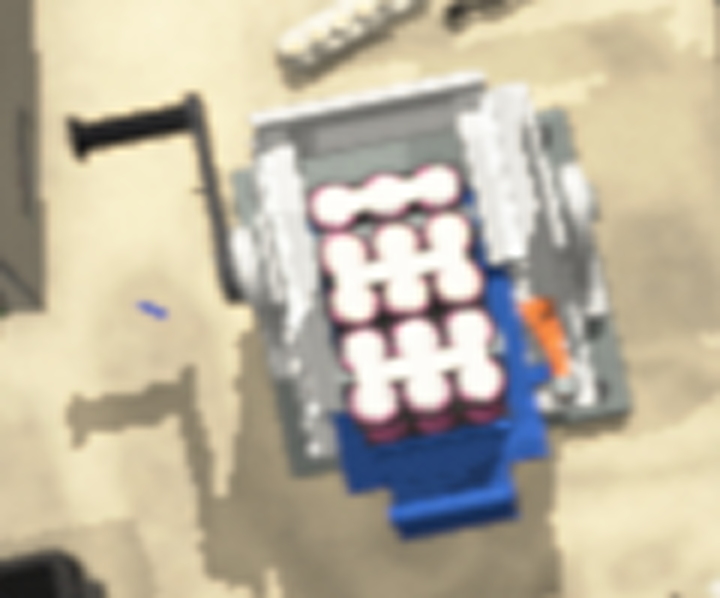

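View pics/scenec.png

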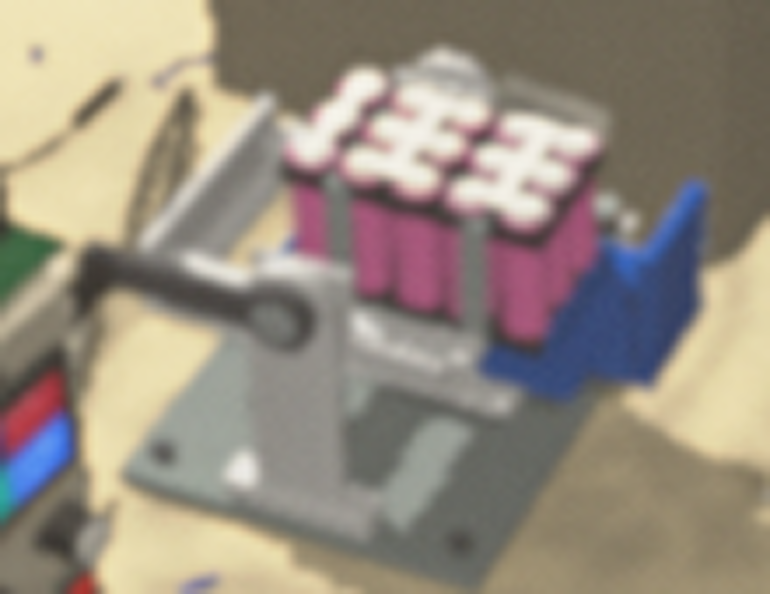

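```bash
cat > h.py <<'E'
import numpy as np, cv2
from cell import *
from scipy.spatial.transform import Rotation as R
def proj(n,P,i=None):
    i=i or camera_info(n); P=np.atleast_2d(P); c=P@i["view"][:3,:3].T+i["view"][:3,3]
    s=c[:,:2]/c[:,2:]; s=s*(1+i["k1"]*(s**2).sum(1,keepdims=True))
    return s*[i["fx"],i["fy"]]+[i["cx"],i["cy"]]
def S(p,P): # stand -> world
    c,s=np.cos(p[2]),np.sin(p[2]); P=np.atleast_2d(P)
    return np.c_[p[0]+c*P[:,0]-s*P[:,1],p[1]+s*P[:,0]+c*P[:,1],P[:,2]]
E
cat > fit.py <<'E'
from h import *
from scipy.optimize import least_squares
T=lambda u,v:(190+u/6,140+v/5.7); C=lambda u,v:(195+u/7,200+v/6.6)
def F(p):
    d,b=p[3],p[4]
    hx=-.082-d
    return [("top",(hx+.004,.025,.156),T(390,503)),("top",(hx+.004,-.025,.156),T(513,480)),
     ("top",(-.075,-.077+b,.01),T(630,408)),("top",(.075,-.077+b,.01),T(567,108)),("top",(-.075,.077+b,.01),T(295,475)),("top",(.075,.077+b,.01),T(233,172)),
     ("top",(.07,.118,.12),T(85,136)),("top",(.07,.072,.12),T(185,117)),
     ("scene",(.075,.077+b,.01),C(125,475)),("scene",(-.075,.077+b,.01),C(475,587)),
     ("scene",(hx,.025,.156),C(635,265)),("scene",(hx,-.025,.156),C(697,182)),("scene",(0,.072,.12),C(278,315))]
I={n:camera_info(n) for n in("top","scene")}
res=lambda p:np.concatenate([proj(n,S(p,q),I[n])[0]-m for n,q,m in F(p)])
r=least_squares(res,[.55,.07,-.2,.04,0],loss="soft_l1",x_scale=[.1,.1,.1,.01,.01])
p=r.x; print(p.round(4)); print(res(p).reshape(-1,2).round(1))
print("handle",S(p,(-.082-p[3],0,.156)),"peg",S(p,(.07,.097,.12)))
E
python3 fit.py
```

```text
[ 0.586   0.106   0.1797  0.0351 -0.0071]
[[-1.6 -0. ]
 [-0.8 -0.2]
 [ 0.5  1.1]
 [-0.1 -0.4]
 [-1.2  0.7]
 [-0.9 -0.7]
 [-1.   0.3]
 [ 1.   0. ]
 [-0.9 -2.4]
 [ 0.6 -1.8]
 [ 1.2 -1.7]
 [ 0.3 -1.5]
 [ 0.2 -0. ]]
handle [[0.4707142  0.08508943 0.156     ]] peg [[0.6375036  0.21396986 0.12      ]]
```

Emit:
jog_arm([
  [[0,0,-7.025],[0,0,-3],-0.52],
  [[0,0,-7.025],[0,0,-3],-0.52],
  [[0,0,-7.025],[0,0,-3],-0.52],
  [[0,0,-7.025],[0,0,-3],-0.52],
  [[0,0,-7.025],[0,0,-3],-0.52],
  [[0,0,-7.025],[0,0,-3],-0.52],
  [[0,0,-7.025],[0,0,-3],-0.52],
  [[0,0,-7.025],[0,0,-3],-0.52],
  [[0,0,-7.025],[0,0,0],-0.52],
  [[0,0,-7.025],[0,0,0],-0.52],
  [[0,0,-7.025],[0,0,0],-0.52],
  [[0,0,0],[31,28,0],-0.52],
  [[0,0,0],[31,28,0],-0.52],
  [[0,0,0],[31,28,0],-0.52],
  [[0,0,0],[31,28,0],-0.52],
  [[0,0,0],[31,28,0],-0.52],
  [[0,0,0],[31,28,0],-0.52],
  [[0,0,0],[31,28,0],-0.52],
  [[0,0,0],[31,28,0],-0.52],
])

```text
t: 1.68
position: [0.3814, -0.1979, 0.2506]
eef_rot: [0.641, 0.768, -0.0, -0.0]
contact_force: [1.6, -1.1, -0.6]
finger_gap: 0.0218
grip_force: 0.0
```

Emit:
jog_arm([
  [[0,0,0],[34.4,6.3,0],-0.52],
  [[0,0,0],[34.4,6.3,0],-0.52],
  [[0,0,0],[34.4,6.3,0],-0.52],
  [[0,0,0],[34.4,6.3,0],-0.52],
  [[0,0,0],[34.4,6.3,0],-0.52],
  [[0,0,0],[34.4,6.3,0],-0.52],
  [[0,0,0],[34.4,6.3,0],-0.52],
  [[0,0,0],[34.4,6.3,0],-0.52],
  [[0,0,0],[0,0,0],-0.52],
  [[0,0,0],[0,0,0],-0.52],
])

```text
t: 2.52
position: [0.3809, 0.0814, 0.2505]
eef_rot: [0.639, 0.769, -0.0, -0.0]
contact_force: [0.2, -0.9, -0.5]
finger_gap: 0.0219
grip_force: 0.0
```

```bash
cat >> h.py <<'E'
def to(P):
    o=get_obs(); q=R.from_quat(o["eef_rot"]); print("t",o["t"],"pos",o["position"].round(4),"f",o["contact_force"].round(1),"gap",round(o["finger_gap"],4))
    print("tool axes",q.as_matrix().round(3).tolist()); print("delta mm",(q.inv().apply(np.array(P)-o["position"])*1e3).round(1))
    return o,q
E
python3 - <<'E'
from h import *
i=camera_info("wrist"); a=camera("wrist"); cv2.imwrite("pics/w1.png",a[:,:,::-1])
o,q=to([.4707,.0851,.2])
p=[.586,.106,.1797]
print(proj("wrist",S(p,[(-.113,.025,.156),(-.113,-.025,.156),(-.121,.025,.156),(-.121,-.025,.156)]),i).round(0).tolist())
E
```

```text
t 2.5667 pos [0.3811 0.0802 0.2505] f [0.  0.2 1. ] gap 0.022
tool axes [[-0.181, 0.983, -0.001], [0.983, 0.181, -0.001], [-0.0, -0.001, -1.0]]
delta mm [-11.4  89.   50.4]
[[408.0, 194.0], [401.0, 260.0], [397.0, 194.0], [391.0, 260.0]]
```

View pics/w1.png

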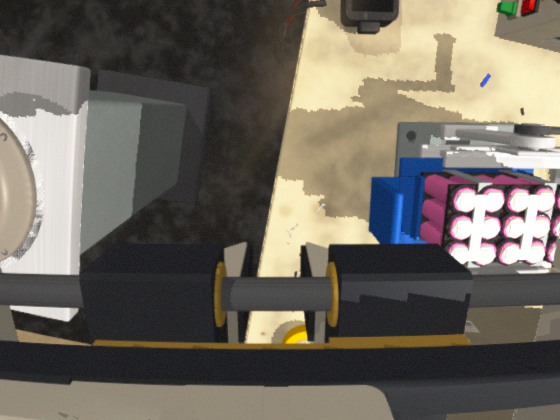

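The wrist view shows the blue handle at (370–405, 177–245), about 15 px off the prediction in v. I need an enlarged crop to place it.

```bash
python3 - <<'E'
import cv2
a=cv2.imread("pics/w1.png")[115:285,350:560]; cv2.imwrite("pics/w1c.png",cv2.resize(a,(735,595),interpolation=2))
E
```

```text
(no output)
```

View pics/w1c.png

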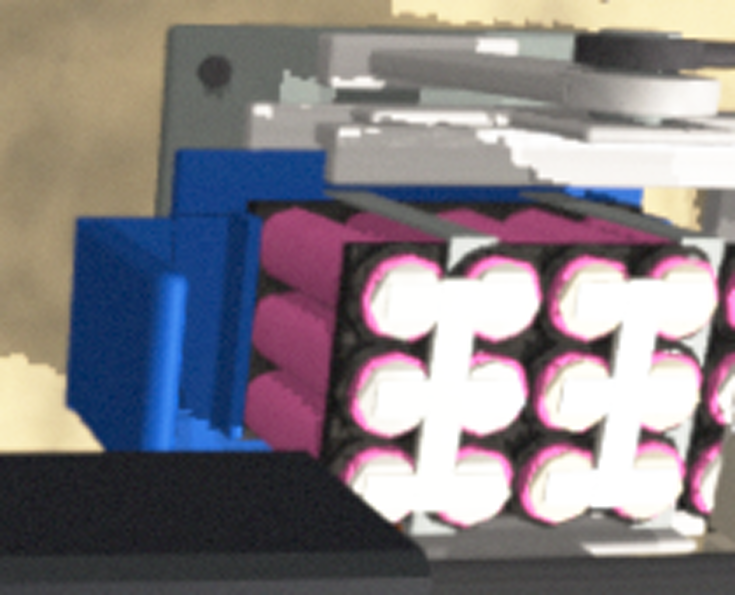

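Enlarged, the handle's top strip has its +y corners at (395,193) and (402,193.5), and the base's near-left corner is at (398,123). I'll add these to the fit.

```bash
sed -i 's|("scene",(0,.072,.12),C(278,315))\]|("scene",(0,.072,.12),C(278,315)),("wrist",(hx-.0035,.025,.156),(394.9,192.7)),("wrist",(hx+.0035,.025,.156),(402.3,193.5)),("wrist",(-.075,.077+b,.01),(398,122.7))]|; s|("top","scene")|("top","scene","wrist")|; s|^r=|W=lambda p:res(p)*np.r_[np.ones(26),np.full(6,1.)]\nr=|' fit.py; python3 fit.py; python3 -c "
from h import *
to([.4707,.0851,.2])"
```

```text
[ 0.5855  0.106   0.1854  0.0366 -0.0076]
[[-1.2  0.8]
 [-0.4  0.5]
 [ 0.8  1. ]
 [-0.1 -0.4]
 [-0.9  0.9]
 [-0.8 -0.5]
 [-1.1  0.7]
 [ 0.8  0.4]
 [-0.6 -2.3]
 [ 1.  -1.9]
 [ 2.1 -1.6]
 [ 1.  -1.4]
 [ 0.5  0.1]
 [-0.3  0.4]
 [ 1.9 -0.4]
 [ 0.8 -0.1]]
handle [[0.4689673  0.08413622 0.156     ]] peg [[0.63646086 0.21423224 0.12      ]]
t 2.5667 pos [0.3811 0.0802 0.2505] f [0.  0.2 1. ] gap 0.022
tool axes [[-0.181, 0.983, -0.001], [0.983, 0.181, -0.001], [-0.0, -0.001, -1.0]]
delta mm [-11.4  89.   50.4]
```

Emit:
jog_arm([
  [[0,0,0],[-4,29,0],-0.52],
  [[0,0,0],[-4,29,0],-0.52],
  [[0,0,0],[-4,28.6,0],-0.52],
  [[0,0,0],[0,0,30],-0.52],
  [[0,0,0],[0,0,30],-0.52],
  [[0,0,0],[0,0,20],-0.52],
  [[0,0,0],[0,0,10],-0.52],
  [[0,0,0],[0,0,10],-0.52],
  [[0,0,0],[0,0,0],-0.52],
], grip_force=20)

```text
t: 3.32
position: [0.4676, 0.0816, 0.1486]
eef_rot: [0.642, 0.767, -0.002, -0.002]
contact_force: [-0.1, 0.1, 0.3]
finger_gap: 0.0221
grip_force: 0.0
```

Emit:
jog_arm([
  [[0,0,0],[0,0,8],-0.52],
  [[0,0,0],[0,0,8],-0.52],
  [[0,0,0],[0,0,8],-0.52],
  [[0,0,0],[0,0,0],-0.52],
  [[0,0,0],[0,0,0],-1],
  [[0,0,0],[0,0,0],-1],
  [[0,0,0],[0,0,0],-1],
  [[0,0,0],[0,0,0],-1],
], grip_force=20)

```text
t: 3.98
position: [0.469, 0.0837, 0.1271]
eef_rot: [0.641, 0.768, 0.0, 0.0]
contact_force: [-0.2, 0.3, 0.4]
finger_gap: 0.0083
grip_force: 20.0
```

Emit:
jog_arm([
  [[0,0,0],[0,4,0],-1],
  [[0,0,0],[0,4,0],-1],
  [[0,0,0],[0,4,0],-1],
  [[0,0,0],[0,4,0],-1],
  [[0,0,0],[0,4,0],-1],
  [[0,0,0],[0,4,0],-1],
  [[0,0,0],[0,3,0],-1],
  [[0,0,0],[0,3,0],-1],
], grip_force=30)

```text
t: 4.65
position: [0.4983, 0.0893, 0.1267]
eef_rot: [0.641, 0.768, 0.0, -0.0]
contact_force: [-2.2, 1.2, 0.8]
finger_gap: 0.0076
grip_force: 30.0
```

Emit:
jog_arm([
  [[0,0,0],[0,2,0],-1],
  [[0,0,0],[0,2,0],-1],
  [[0,0,0],[0,1,0],-1],
])

```text
t: 4.9
position: [0.5036, 0.09, 0.1267]
eef_rot: [0.641, 0.768, 0.0, 0.0]
contact_force: [-1.9, 1.6, 3.2]
finger_gap: 0.0078
grip_force: 30.0
```

Pushed 35 mm so far at about 2.5 N; continuing in small steps.

Emit:
jog_arm([
  [[0,0,0],[0,1,0],-1],
  [[0,0,0],[0,1,0],-1],
  [[0,0,0],[0,1,0],-1],
])

```text
t: 5.15
position: [0.5059, 0.0901, 0.1267]
eef_rot: [0.641, 0.768, -0.0, -0.0]
contact_force: [-6.9, -1.6, 7.4]
finger_gap: 0.0079
grip_force: 30.0
```

Emit:
jog_arm([
  [[0,0,0],[0,1,0],-1],
  [[0,0,0],[0,1,0],-1],
  [[0,0,0],[0,0,0],-1],
])

```text
t: 5.4
position: [0.5059, 0.0901, 0.1267]
eef_rot: [0.641, 0.768, -0.002, -0.001]
contact_force: [-11.4, -1.9, 9.7]
finger_gap: 0.0075
grip_force: 30.0
```

Emit:
jog_arm([
  [[0,0,0],[0,1.5,0],-1],
  [[0,0,0],[0,1.5,0],-1],
  [[0,0,0],[0,0,0],-1],
])

```text
t: 5.65
position: [0.5059, 0.09, 0.1265]
eef_rot: [0.641, 0.768, -0.005, -0.004]
contact_force: [-21.5, -5.6, 17.1]
finger_gap: 0.0079
grip_force: 30.1
```

```bash
python3 - <<'E'
from h import *
to([.5,.09,.1267])
p=[.5855,.106,.1854]
pp=S(p,[(-.072,-.054,.1),(-.033,-.054,.1),(-.111,-.054,.1)]); print(pp,proj("top",pp))
a=cv2.resize(camera("top")[155:225,225:310][:,:,::-1],(765,595),interpolation=2); cv2.imwrite("pics/t2.png",a)
E
```

```text
t 5.65 pos [0.5059 0.09   0.1265] f [-21.5  -5.6  17.1] gap 0.0079
tool axes [[-0.179, 0.984, -0.011], [0.984, 0.179, -0.003], [-0.001, -0.012, -1.0]]
delta mm [ 1.  -5.9 -0.1]
[[0.52468824 0.03965296 0.1       ]
 [0.56301988 0.04684221 0.1       ]
 [0.4863566  0.03246371 0.1       ]] [[283.9483052  208.28105432]
 [280.77522983 192.92239852]
 [287.15744287 223.8134956 ]]
```

View pics/t2.png

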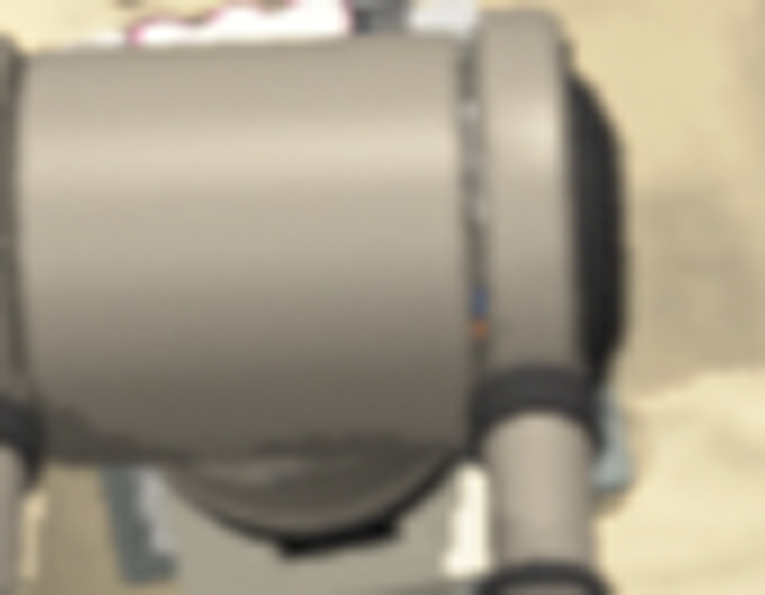

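The wrist camera's arm hides the latch in this view. However, the TCP at (0.506, 0.090) matches the predicted home handle position (0.505, 0.091), and the push has hit a hard stop. Now the tug.

Emit:
jog_arm([
  [[0,0,0],[0,-2,0],-1],
  [[0,0,0],[0,-2,0],-1],
  [[0,0,0],[0,-2,0],-1],
  [[0,0,0],[0,-1.5,0],-1],
  [[0,0,0],[0,-1.5,0],-1],
  [[0,0,0],[0,0,0],-1],
], grip_force=40)

```text
t: 6.2
position: [0.5032, 0.0896, 0.1266]
eef_rot: [0.641, 0.768, 0.001, 0.001]
contact_force: [4.2, 1.1, -5.1]
finger_gap: 0.0076
grip_force: 40.0
```

Emit:
jog_arm([
  [[0,0,0],[0,-1,0],-1],
  [[0,0,0],[0,-1,0],-1],
  [[0,0,0],[0,0,0],-1],
])

```text
t: 6.45
position: [0.5027, 0.0893, 0.1269]
eef_rot: [0.641, 0.768, 0.002, 0.002]
contact_force: [10.4, 1.5, -6.9]
finger_gap: 0.0078
grip_force: 40.1
```

Emit:
jog_arm([
  [[0,0,0],[0,-1,0],-1],
  [[0,0,0],[0,-0.8,0],-1],
  [[0,0,0],[0,0,0],-1],
  [[0,0,0],[0,0,0],-1],
  [[0,0,0],[0,0,0],-1],
  [[0,0,0],[0,0,0],-1],
])

```text
t: 6.95
position: [0.502, 0.0892, 0.1273]
eef_rot: [0.641, 0.768, 0.003, 0.003]
contact_force: [11.9, 2.6, -6.2]
finger_gap: 0.0076
grip_force: 40.2
```

Emit:
jog_arm([
  [[0,0,0],[0,-1,0],-1],
  [[0,0,0],[0,-0.8,0],-1],
  [[0,0,0],[0,0,0],-1],
  [[0,0,0],[0,0,0],-1],
  [[0,0,0],[0,0,0],-1],
])

```text
t: 7.37
position: [0.5016, 0.0887, 0.1274]
eef_rot: [0.641, 0.768, 0.003, 0.004]
contact_force: [17.4, 2.5, -9.7]
finger_gap: 0.008
grip_force: 40.3
```

The latch holds at about 18 N. Now I'll relax, release and lift.

Emit:
jog_arm([
  [[0,0,0],[0,2,0],-1],
  [[0,0,0],[0,2,0],-1],
  [[0,0,0],[0,2,0],-1],
  [[0,0,0],[0,0,0],-1],
  [[0,0,0],[0,0,0],-0.55],
  [[0,0,0],[0,0,0],-0.55],
  [[0,0,0],[0,0,0],-0.55],
  [[0,0,0],[0,0,0],-0.55],
  [[0,0,0],[0,0,-10],-0.55],
  [[0,0,0],[0,0,-20],-0.55],
  [[0,0,0],[0,0,-30],-0.55],
  [[0,0,0],[0,0,-40],-0.55],
  [[0,0,0],[0,0,-40],-0.55],
  [[0,0,0],[0,0,-20],-0.55],
])

```text
t: 8.53
position: [0.5035, 0.0898, 0.2925]
eef_rot: [0.641, 0.768, 0.002, 0.003]
contact_force: [0.9, -0.6, 0.5]
finger_gap: 0.0207
grip_force: 0.0
```

```bash
python3 - <<'E'
from h import *
to([.6365,.2142,.2]); print(get_obs()["qpos"].round(2))
E
```

```text
t 8.5333 pos [0.5035 0.0898 0.2925] f [ 0.9 -0.6  0.5] gap 0.0207
tool axes [[-0.179, 0.984, 0.007], [0.984, 0.179, 0.0], [-0.001, 0.007, -1.0]]
delta mm [ 98.7 152.4  93.5]
[ 0.03  0.27  1.45 -0.    1.42 -0.15]
```

Emit:
jog_arm([
  [[0,0,0],[18,30.6,0],0.1],
  [[0,0,0],[18,30.6,0],0.1],
  [[0,0,0],[18,30.6,0],0.1],
  [[0,0,0],[18,30.6,0],0.1],
  [[0,0,0],[17.7,30.6,0],0.1],
  [[0,0,0],[0,0,20],0.1],
  [[0,0,0],[0,0,20],0.1],
  [[0,0,0],[0,0,0],0.1],
], grip_force=40)

```text
t: 9.2
position: [0.6354, 0.2054, 0.2422]
eef_rot: [0.641, 0.768, -0.003, -0.003]
contact_force: [-1.4, 0.2, -0.8]
finger_gap: 0.0507
grip_force: 0.0
```

```bash
python3 - <<'E'
from h import *
i=camera_info("wrist"); cv2.imwrite("pics/w3.png",camera("wrist")[:,:,::-1])
p=[.5855,.106,.1854]
to(S(p,(.07,.088,.101))[0]); print(proj("wrist",S(p,[(.07,.072,.12),(.07,.116,.12),(.07,.136,.12),(0,.07,.12)]),i).round(0).tolist())
E
```

```text
t 9.25 pos [0.6358 0.2052 0.2447] f [-0.1 -0.4  0.5] gap 0.0503
tool axes [[-0.179, 0.984, -0.005], [0.984, 0.179, -0.001], [-0.0, -0.005, -1.0]]
delta mm [ -0.2   3.  143.7]
[[281.0, 222.0], [281.0, 166.0], [281.0, 140.0], [194.0, 224.0]]
```

View pics/w3.png

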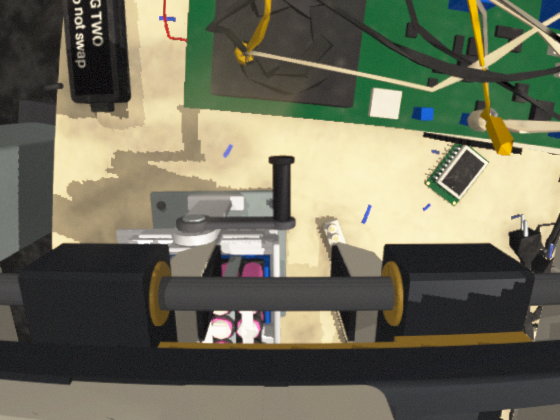

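The wrist view shows the peg at column 282, rows 160–217, against a predicted column of 281. That is within a few mm, so I'll descend and grip.

Emit:
jog_arm([
  [[0,0,0],[1,2,30],0.1],
  [[0,0,0],[1,1.5,30],0.1],
  [[0,0,0],[0,0,30],0.1],
  [[0,0,0],[0,0,20],0.1],
  [[0,0,0],[0,0,15],0.1],
  [[0,0,0],[0,0,10],0.1],
  [[0,0,0],[0,0,8],0.1],
  [[0,0,0],[0,0,0],0.1],
  [[0,0,0],[0,0,0],0.1],
])

```text
t: 10.0
position: [0.6407, 0.2079, 0.1049]
eef_rot: [0.641, 0.768, 0.001, 0.001]
contact_force: [0.1, 0.4, 0.7]
finger_gap: 0.0505
grip_force: 0.0
```

Emit:
jog_arm([
  [[0,0,0],[0,0,0],-1],
  [[0,0,0],[0,0,0],-1],
  [[0,0,0],[0,0,0],-1],
  [[0,0,0],[0,0,0],-1],
  [[0,0,0],[0,0,0],-1],
  [[0,0,0],[0,0,0],-1],
], grip_force=40)

```text
t: 10.5
position: [0.6392, 0.2077, 0.1037]
eef_rot: [0.641, 0.768, -0.001, -0.001]
contact_force: [-14.0, -3.8, 7.6]
finger_gap: 0.0149
grip_force: 7.3
```

```bash
python3 - <<'E'
from h import *
t=np.radians(np.linspace(0,180,41)); y=np.diff(70*np.cos(t)); z=np.diff(-70*np.sin(t))
print([[[0,0,0],[0,round(a,1),round(b,1)],-1] for a,b in zip(y,z)])
o=get_obs(); print(o["grip_force"],o["finger_gap"],o["contact_force"])
E
```

```text
[[[0, 0, 0], [0, np.float64(-0.2), np.float64(-5.5)], -1], [[0, 0, 0], [0, np.float64(-0.6), np.float64(-5.5)], -1], [[0, 0, 0], [0, np.float64(-1.1), np.float64(-5.4)], -1], [[0, 0, 0], [0, np.float64(-1.5), np.float64(-5.3)], -1], [[0, 0, 0], [0, np.float64(-1.9), np.float64(-5.2)], -1], [[0, 0, 0], [0, np.float64(-2.3), np.float64(-5.0)], -1], [[0, 0, 0], [0, np.float64(-2.7), np.float64(-4.8)], -1], [[0, 0, 0], [0, np.float64(-3.1), np.float64(-4.6)], -1], [[0, 0, 0], [0, np.float64(-3.4), np.float64(-4.3)], -1], [[0, 0, 0], [0, np.float64(-3.7), np.float64(-4.0)], -1], [[0, 0, 0], [0, np.float64(-4.0), np.float64(-3.7)], -1], [[0, 0, 0], [0, np.float64(-4.3), np.float64(-3.4)], -1], [[0, 0, 0], [0, np.float64(-4.6), np.float64(-3.1)], -1], [[0, 0, 0], [0, np.float64(-4.8), np.float64(-2.7)], -1], [[0, 0, 0], [0, np.float64(-5.0), np.float64(-2.3)], -1], [[0, 0, 0], [0, np.float64(-5.2), np.float64(-1.9)], -1], [[0, 0, 0], [0, np.float64(-5.3), np.float64(-1.5)], -1], [[0, 0, 0], [0, np.float64(-5.4), np.float64(-1.1)], -1], [[0, 0, 0], [0, np.float64(-5.5), np.float64(-0.6)], -1
[... 580 characters left out ...]
, 0], [0, np.float64(-4.0), np.float64(3.7)], -1], [[0, 0, 0], [0, np.float64(-3.7), np.float64(4.0)], -1], [[0, 0, 0], [0, np.float64(-3.4), np.float64(4.3)], -1], [[0, 0, 0], [0, np.float64(-3.1), np.float64(4.6)], -1], [[0, 0, 0], [0, np.float64(-2.7), np.float64(4.8)], -1], [[0, 0, 0], [0, np.float64(-2.3), np.float64(5.0)], -1], [[0, 0, 0], [0, np.float64(-1.9), np.float64(5.2)], -1], [[0, 0, 0], [0, np.float64(-1.5), np.float64(5.3)], -1], [[0, 0, 0], [0, np.float64(-1.1), np.float64(5.4)], -1], [[0, 0, 0], [0, np.float64(-0.6), np.float64(5.5)], -1], [[0, 0, 0], [0, np.float64(-0.2), np.float64(5.5)], -1]]
7.340663820505142 0.014918750908219888 [-14.04296545  -3.7696967    7.61903196]
```

Emit:
jog_arm([
  [[0,0,0],[0,-1,0],-1],
  [[0,0,0],[0,-1,0],-1],
  [[0,0,0],[0,0,0],-1],
], grip_force=40)

```text
t: 10.75
position: [0.6383, 0.2076, 0.1036]
eef_rot: [0.641, 0.768, 0.0, 0.0]
contact_force: [0.7, 0.5, -0.6]
finger_gap: 0.0126
grip_force: 40.0
```

Emit:
jog_arm([
  [[0,0,0],[0,-0.2,-5.5],-1],
  [[0,0,0],[0,-0.6,-5.5],-1],
  [[0,0,0],[0,-1.1,-5.4],-1],
  [[0,0,0],[0,-1.5,-5.3],-1],
  [[0,0,0],[0,-1.9,-5.2],-1],
  [[0,0,0],[0,-2.3,-5.0],-1],
], grip_force=50)

```text
t: 11.25
position: [0.6324, 0.2065, 0.1349]
eef_rot: [0.641, 0.768, 0.001, 0.001]
contact_force: [8.2, 2.2, -9.1]
finger_gap: 0.013
grip_force: 50.0
```

Emit:
jog_arm([
  [[0,0,0],[0,-2.7,-4.8],-1],
  [[0,0,0],[0,-3.1,-4.6],-1],
  [[0,0,0],[0,-3.4,-4.3],-1],
  [[0,0,0],[0,-3.7,-4.0],-1],
  [[0,0,0],[0,-4.0,-3.7],-1],
  [[0,0,0],[0,-4.3,-3.4],-1],
  [[0,0,0],[0,-4.6,-3.1],-1],
  [[0,0,0],[0,-4.8,-2.7],-1],
  [[0,0,0],[0,-5.0,-2.3],-1],
  [[0,0,0],[0,-5.2,-1.9],-1],
  [[0,0,0],[0,-5.3,-1.5],-1],
  [[0,0,0],[0,-5.4,-1.1],-1],
  [[0,0,0],[0,-5.5,-0.6],-1],
  [[0,0,0],[0,-5.5,-0.2],-1],
])

```text
t: 12.42
position: [0.5773, 0.196, 0.1801]
eef_rot: [0.641, 0.768, 0.009, 0.008]
contact_force: [17.5, 1.5, 11.6]
finger_gap: 0.0126
grip_force: 50.0
```

Emit:
jog_arm([
  [[0,0,0],[0,-5.5,0.2],-1],
  [[0,0,0],[0,-5.5,0.6],-1],
  [[0,0,0],[0,-5.4,1.1],-1],
  [[0,0,0],[0,-5.3,1.5],-1],
  [[0,0,0],[0,-5.2,1.9],-1],
  [[0,0,0],[0,-5.0,2.3],-1],
  [[0,0,0],[0,-4.8,2.7],-1],
], grip_force=35)

```text
t: 13.0
position: [0.5379, 0.1884, 0.1684]
eef_rot: [0.641, 0.768, 0.005, 0.005]
contact_force: [6.9, -2.5, 15.4]
finger_gap: 0.0124
grip_force: 35.0
```

Emit:
jog_arm([
  [[0,0,0],[0,-4.6,3.1],-1],
  [[0,0,0],[0,-4.3,3.4],-1],
  [[0,0,0],[0,-4.0,3.7],-1],
  [[0,0,0],[0,-3.7,4.0],-1],
  [[0,0,0],[0,-3.4,4.3],-1],
  [[0,0,0],[0,-3.1,4.6],-1],
  [[0,0,0],[0,-2.7,4.8],-1],
  [[0,0,0],[0,-2.3,5.0],-1],
  [[0,0,0],[0,-1.9,5.2],-1],
  [[0,0,0],[0,-1.5,5.3],-1],
], grip_force=45)

```text
t: 13.83
position: [0.5043, 0.182, 0.1226]
eef_rot: [0.641, 0.768, 0.002, 0.003]
contact_force: [-0.1, -5.6, 12.1]
finger_gap: 0.0125
grip_force: 45.1
```

Emit:
jog_arm([
  [[0,0,0],[0,-1.1,5.4],-1],
  [[0,0,0],[0,-0.6,5.5],-1],
  [[0,0,0],[0,-0.2,5.5],-1],
  [[0,0,0],[0,0,3],-1],
  [[0,0,0],[0,0,0],-1],
  [[0,0,0],[0,0,0],-1],
])

```text
t: 14.33
position: [0.501, 0.1813, 0.1016]
eef_rot: [0.641, 0.768, -0.0, 0.001]
contact_force: [-0.7, -7.1, 4.2]
finger_gap: 0.0126
grip_force: 45.1
```

Emit:
jog_arm([
  [[0,0,0],[0,0,2],-1],
  [[0,0,0],[0,0,2],-1],
  [[0,0,0],[0,0,1],-1],
  [[0,0,0],[0,0,0],-1],
])

```text
t: 14.67
position: [0.501, 0.1813, 0.0988]
eef_rot: [0.641, 0.768, 0.0, 0.002]
contact_force: [-6.9, -8.0, 21.9]
finger_gap: 0.0126
grip_force: 45.1
```

Emit:
jog_arm([
  [[0,0,0],[0,0,-1.5],-1],
  [[0,0,0],[0,0,-1],-1],
  [[0,0,0],[0,0,0],-0.2],
  [[0,0,0],[0,0,0],0],
  [[0,0,0],[0,0,0],0],
  [[0,0,0],[0,0,0],0],
  [[0,0,0],[0,0,0],0],
  [[0,0,0],[0,0,-10],0],
  [[0,0,0],[0,0,-20],0],
  [[0,0,0],[0,0,-30],0],
  [[0,0,0],[0,0,-40],0],
  [[0,0,0],[0,0,-40],0],
  [[0,0,0],[0,-30,-20],0],
  [[0,0,0],[0,-30,-20],0],
  [[0,0,0],[0,-30,0],0],
  [[0,0,0],[0,-30,0],0],
  [[0,0,0],[0,0,0],0],
  [[0,0,0],[0,0,0],0],
])

```text
t: 16.17
position: [0.3814, 0.1611, 0.2795]
eef_rot: [0.641, 0.768, 0.001, 0.001]
contact_force: [1.2, -0.0, -0.6]
finger_gap: 0.0458
grip_force: 0.0
```

```bash
python3 - <<'E'
from h import *
o,q=to([.4,.1,.3])
p=[.5855,.106,.1854]
pp=S(p,[(-.07,.072,.12),(-.07,.116,.12),(.086,.025,.084),(.086,-.025,.084)])
t=camera("top")[140:245,190:310][:,:,::-1]; s=camera("scene")[200:290,195:305][:,:,::-1]
print((proj("top",pp)-[190,140])*[390/120,5.0]); print((proj("scene",pp)-[195,200])*[390/110,5.0]+[400,0])
im=np.zeros((525,790,3),np.uint8); im[:,:390]=cv2.resize(t,(390,525),interpolation=2); im[:450,400:]=cv2.resize(s,(390,450),interpolation=2)
cv2.imwrite("pics/fin.png",im)
E
```

```text
t 16.1667 pos [0.3814 0.1611 0.2795] f [ 1.2 -0.  -0.6] gap 0.0458
tool axes [[-0.179, 0.984, 0.002], [0.984, 0.179, 0.0], [0.0, 0.002, -1.0]]
delta mm [-63.4   7.4 -20.5]
[[136.7255394  382.86708838]
 [ 77.81860862 401.19033335]
 [165.25562327  75.11465873]
 [228.41303821  55.90336264]]
[[634.70639298 280.26662843]
 [606.3715423  340.21041134]
 [470.28992434 186.86804272]
 [502.78244767 130.03515861]]
```

View pics/fin.png

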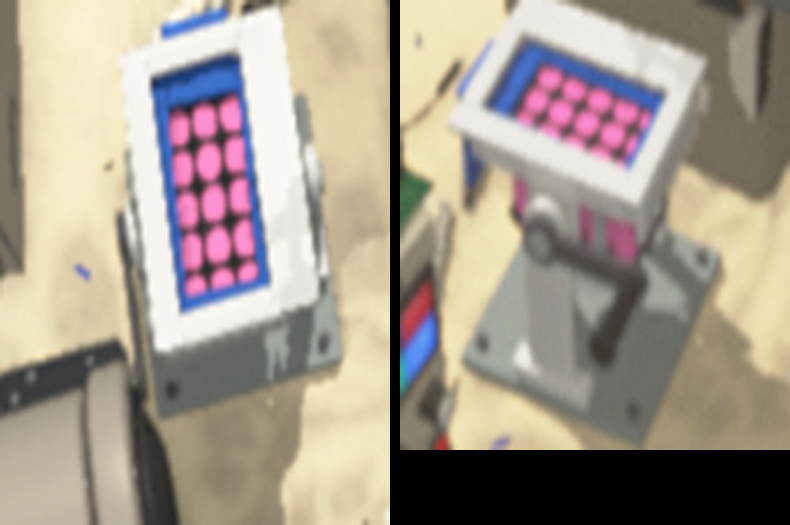

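The final view shows the frame upside down and level, with the crank peg at the predicted far-stop position. The carrier is still in its channels and the arm is clear of everything.

```bash
python3 -c "
from cell import *
print(job_done())"
```

```text
the job is handed in; nothing more can be done
None
```

I pushed the carrier home, tugged it with about 18 N and the latch held, then swung the frame over to the far stop and released it at 16 s. The job is handed in but no verdict came back. I never saw the latch snap, because the arm hid it; I judged it closed from the hard stop and the tug.

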